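# Turn the set biscuit out onto the serving tray

### The arm

A 6-joint arm with a two-finger parallel gripper is mounted at the origin on a cart in front of the work surface, level with it; the furniture and walls round the work are solid. World frame = base frame: x ahead of the robot, y to its left, z up, the work surface at z = 0. Lengths are in mm, angles in degrees, forces in N, time in s.
With the tool pointing down it reaches from about 325 to 850 mm from the base axis. Payload 4.4 kg.
Tool frame: the origin (TCP) lies between the finger pads; the fingertips stand 25 mm ahead of it and the grasp point (between the pads) lies 6 mm ahead of it (manip.tcp_to_tips is the distance from the TCP to the fingertips, in mm); z points along the fingers, y is the line along which they close (so a half turn about z gives the same grasp; the last joint's range is limited). The gripper opens to 94 mm and grips with 3 to 60 N. Pads are 16 mm wide; open, the fingers measure 119 mm over their backs; the gripper's body (75 mm by 177 mm) begins 78 mm behind the grasp point.
Start: joints at [56.35, 11.837, 88.321, -0, 79.842, -8.623], TCP at [243.259, 521.011, 205.547] pointing down, gripper open.
Joint ranges: [-156.59, 156.59], [-49.26, 127.26], [12.9, 141.05], [-63.56, 243.56], [4.71, 150.69], [-161.64, 161.64]. Speed limits (degrees/s): [159.86, 159.86, 180, 180, 180, 180].

### API

Orientations are given as a 3x3 rotation matrix whose columns are the frame's x, y, z axes.
In Python, from workcell import manip gives the robot as it stands. The module is installed in compiled form; this text tells all that it offers. Calls block until the motion is done:
- manip.goto(position, orientation): joint-space move of the TCP to a pose.
- manip.move_straight(position, orientation=None, vel=150, contact_N=None): straight line of the TCP; orientation=None keeps the orientation; vel is the mean speed in mm/s. With contact_N (N) it stops when the force on the tool has changed by that much, and returns True; else False.
- manip.move_j(angles): joint-space move.
- manip.set_gripper(opening): finger opening in mm; the grip force is fixed at half the most; returns when the fingers have stopped.
- manip.sleep(seconds).
- manip.inverse_kinematics(position, orientation): joint angles nearest the present ones, or None.
- manip.grab_frame(name): name is "side" or "top"; returns the picture (480x640x3 uint8, blue, green, red); there is no depth.
- manip.calibration(name): a dict with "intrinsics" (3x3 intrinsics, pixels), "cam_to_world" (4x4, takes a point from camera to world coordinates). Camera axes: x right, y up, looking along -z (the intrinsics and any distortion apply to the point x, -y, -z); pixel columns grow to the right and rows downward; lengths in mm; the calibration is good to about 2 mm. A picture is of the moment at which its call begins. calibration takes no time and is no camera call.
A pose or a line that the arm cannot do raises manip.Unreachable and nothing moves.
- manip.hand_in(): hands the job in; it is judged then, once.
Trained networks look in the newest picture that a camera, given by its name, has taken for a name from the list of things; names that differ only in an ending like _2 or _b are one class to them, and where a whole thing is asked for, a point or a joint stands for the part that bears it (a point fixed in the world has none). Each returns a list of dicts, best first, with "conf" (0 to 1); they miss things now and then, are a little off and sometimes report something else, mostly with a low value. They report only what shows in the picture. A call takes as long as a camera call. They do not tell look-alikes from the thing itself.
- manip.silhouettes(label, camera): "mask" (480x640 bool, what is visible of it).
- manip.mark_of(label, camera): "centre" ([x, y, z] in mm, in world coordinates, good to about 4 mm: a listed point, or the origin of a listed thing).
Readings, each from a call of its own:
- manip.current_clock(): time.
- manip.current_joint_positions(): joint angles.
- manip.current_joint_vel(): joint speeds.
- manip.current_joint_efforts(): joint torques, N m.
- manip.current_ee_pos(): TCP position.
- manip.current_ee_rot(): TCP orientation.
- manip.current_ft_force(): force on the tool from outside, world axes, zero at the start.
- manip.current_moment(): the same for the moment, N m.
- manip.current_gripper_width(): finger opening in mm.
- manip.current_grasp_force(): force on a finger pad.
Only numpy, scipy, OpenCV 4.12 (cv2) and the standard library are available. Lean on these libraries where they do the work, as an engineer would, in place of code of your own. Each camera call takes 0.05 s, during which the arm holds its last target. There are 200 camera calls.

### The job

A biscuit has set with its domed, chocolate-coated face down on the rimmed baking tray. Take the cranked turner out of the drainer, where it stands head up, lay it down on the worktop and let go, then take it again by its handle, slide the blade under the biscuit, lift it, and with a turn of the wrist flip it over so that it lies flat and coated face up on the marble serving tray beside the macarons. Do not touch the biscuit with the fingers, drop or throw it, or disturb the macarons, and at the end leave the turner lying on the worktop or the baking tray.

Things in the scene. Friction and masses are not known exactly. Their poses are not given: they have to be found in the camera images.
- turner: Cranked turner (cake lifter), 221 mm, about 0.11 kg, loose; at first head up in the drainer, leaning up to 9 deg. Origin: butt of the handle; z runs along the handle to the blade, x to the side the blade is set off to, y across the blade. In use +x is down: blade flat, handle level 36 mm above its underside. Let go, it rocks back until the butt rests too, nose up 11 deg.
- turner_rod (a point): Middle of the turner's straight steel rod, z = 114 mm in its frame, axes as the turner's. The rod, 8 mm (x) by 10 mm (y), z = 88 to 129 mm, stands free above the drainer. The blade overhangs it on the +x side, so take it with the gripper tilted, coming from the -x side, closing along y.
- turner_handle (a point): On the axis of the turner's black handle, 43 mm from the butt, axes as the turner's. The handle is 14 mm (x) by 20 mm (y) and runs from z = 0 to 88 mm: hold it here for work, closing along y.
- turner_tip (a point): Middle of the blade's front edge on its underside, at x = 36, y = 0, z = 221 mm in the turner's frame, axes as the turner's. The blade is flat, 64 mm wide (y), 62 mm long (z = 159 to 221 mm), 2 mm thick, parallel to the handle; a slanting strip 16 mm wide joins its rear edge to the rod's end (z = 127 mm).
- drainer: Slim steel cutlery drainer, fixed, 85 mm (x) by 31 mm (y), 82 mm high. Origin: centre of its underside, z up; x points roughly to the robot's left. Three wells in a row along x, each 27 by 28 mm, floor 1.5 mm up. The turner stands in the well at x = -28 mm, its x along the drainer's; a fixed teaspoon in the well at x = 28 mm reaches 136 mm up.
- worktop_free (a point): A fixed point on the worktop surface (z = 0) in front of the sink, between drainer and baking tray, where there is room to lay the turner down, handle towards the drainer: 24 cm free along y, bare from x = 0.34 m (front edge) to 0.47 m (rim of the sink).
- baking_tray: Rimmed baking tray of dark steel, 180 mm (x) by 222 mm (y), fixed: it does not slip when pushed. Origin: centre of its underside, z up. Floor top at z = 2 mm; upright rim 14 mm high and 3 mm thick all round, inner faces at x = +-87 and y = +-108 mm. The biscuit slides on it until the rim stops it.
- biscuit: Round rigid biscuit, 70 mm across, 12 mm thick, about 30 g, loose. Origin: centre of its coated face, which is down at first; z points from there through the biscuit to the flat baked face (so z is down once turned). The coated face is flat to 18 mm from the centre, then domed up to the edge 5 mm clear of the tray: a blade goes under once the biscuit is held from sliding.
- serving_tray: Marble serving tray, fixed: slab 135 mm (x) by 440 mm (y), top at z = 22 mm; brass handles at y = +-208 mm reach 61 mm up. Origin: centre of its underside at worktop level, z up. The -y end points away from the robot and bears the macarons (y = -30 to -148 mm); the +y half, towards the robot, is free.
- macaron_0: Macaron, 44 mm across, 25 mm high, loose on the serving tray; must stay put. Origin: centre of its underside.
- macaron_1: Macaron, as macaron_0.
- macaron_2: Macaron, as macaron_0.
Things that resemble listed ones, but are neither listed nor needed, are in the scene too. Leave any pink or turquoise look-alike of the biscuit alone.

How it is judged:
By the outcome, as a careful person would: the job done as asked, in the order asked, and still so for the second after the job is handed in, with the robot touching nothing.
It also fails if it takes over 69 s, if anything falls off the work surface, if the arm or the gripper's body presses on something with over 40 N, if the wrist force passes 120 N, or if a joint passes its speed limit or range.

## Working session

There is one attempt and no reset: what is moved stays moved. The work goes in short steps, each a Python script; the robot and the scene stay as the last script left them, time stands still between calls to the robot, and variables do not carry over. Pictures are saved under pics/ and viewed, at most 10 in all, crops included, and the job is handed in when it is done.

```bash
mkdir -p pics; python3 - <<'E'
from workcell import manip
import cv2, numpy as np
np.set_printoptions(precision=1,suppress=True)
for c in ("side","top"):
    cv2.imwrite(f"pics/{c}0.png",manip.grab_frame(c))
    k=manip.calibration(c);print(c,k["intrinsics"].tolist() if hasattr(k["intrinsics"],'tolist') else k["intrinsics"]);print(np.array(k["cam_to_world"]), [x for x in k if x not in("intrinsics","cam_to_world")])
    for n in "turner turner_rod turner_handle turner_tip drainer worktop_free baking_tray biscuit serving_tray macaron_0".split():
        try: print(c,n,[(round(d["conf"],2),np.round(d["centre"],1).tolist()) for d in manip.mark_of(n,c)][:5])
        except Exception as e: print(n,e)
print(manip.current_clock(), manip.tcp_to_tips)
E
```

```text
side [[434.0139933806787, 0.0, 316.1393867447425], [0.0, 434.0139933806787, 242.80656184422136], [0.0, 0.0, 1.0]]
[[  -1.     0.1   -0.1  401.9]
 [  -0.2   -0.5    0.8 1088.4]
 [   0.     0.9    0.5  747.5]
 [   0.     0.     0.     1. ]] []
side turner [(0.42, [651.6, 381.9, 20.1])]
side turner_rod [(0.91, [429.0, -314.3, 112.6])]
side turner_handle []
side turner_tip [(0.71, [439.6, -261.4, 216.9])]
side drainer [(0.7, [430.0, -299.5, -1.7])]
side worktop_free [(0.92, [430.7, -107.8, 2.3]), (0.31, [438.3, -257.5, 215.8])]
side baking_tray [(0.58, [452.4, 167.6, 0.8])]
side biscuit [(0.89, [483.4, 213.7, -0.1]), (0.88, [520.2, 582.7, -3.8]), (0.54, [614.8, 163.4, -2.8])]
side serving_tray [(0.92, [587.9, 421.6, -0.8]), (0.34, [648.6, 380.8, 22.5])]
side macaron_0 [(0.86, [667.4, 433.3, 22.6]), (0.81, [707.1, 380.8, 21.9]), (0.61, [649.6, 379.6, 20.1])]
top [[523.3309251311546, 0.0, 323.65854683829815], [0.0, 523.3309251311546, 232.1578356506437], [0.0, 0.0, 1.0]]
[[  -0.1    0.8   -0.5 -299.8]
 [  -1.    -0.1    0.   175.6]
 [  -0.     0.5    0.8 1501.7]
 [   0.     0.     0.     1. ]] []
top turner [(0.48, [432.7, -333.2, -0.3])]
top turner_rod [(0.73, [432.7, -321.4, 112.2])]
top turner_handle []
top turner_tip [(0.53, [435.2, -257.2, 215.0])]
top drainer [(0.78, [436.2, -301.2, 3.3])]
top worktop_free [(0.91, [430.3, -106.4, -3.5])]
top baking_tray [(0.61, [453.8, 164.2, -1.0])]
top biscuit [(0.85, [618.4, 161.0, 3.5]), (0.74, [589.2, 420.2, 0.4]), (0.57, [482.4, 218.4, -0.4]), (0.51, [516.5, 581.7, 1.4])]
top serving_tray [(0.65, [591.7, 419.5, -2.7]), (0.2, [648.1, 378.8, 25.0])]
top macaron_0 [(0.67, [647.2, 380.5, 21.7]), (0.54, [668.4, 440.5, 19.3]), (0.53, [706.2, 383.5, 20.8])]
1.1 25.0
```

View pics/side0.png

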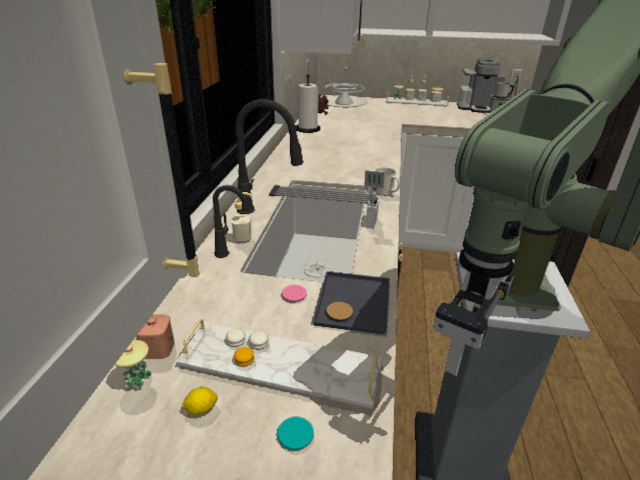

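View pics/top0.png

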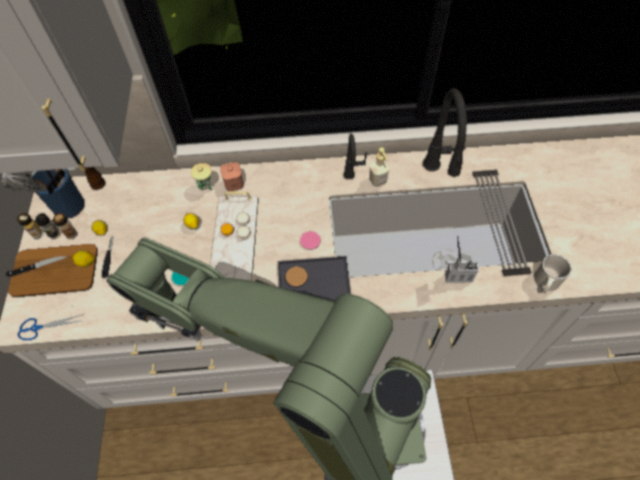

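The side view shows the brown biscuit at (340,312) on the dark tray and the pink look-alike at (294,293). The turquoise one is at (296,433), the macarons are around (245,345), and the turner stands at (372,195). In the top view the arm hides part of the marble. Next I'll refine the measurements with masks.

```bash
cat > h.py <<'E'
from workcell import manip
import cv2, numpy as np
from scipy.spatial.transform import Rotation as Rn
np.set_printoptions(precision=1,suppress=True)
def ray(c,px):
    k=manip.calibration(c);K=np.array(k["intrinsics"]);T=np.array(k["cam_to_world"])
    p=np.linalg.inv(K)@np.vstack([np.atleast_2d(px).T,np.ones(len(np.atleast_2d(px)))])
    return T[:3,3],(T[:3,:3]@(p*np.array([[1],[-1],[-1]]))).T
def plane(c,px,z):
    o,d=ray(c,px); return o+d*((z-o[2])/d[:,2])[:,None]
def proj(c,P):
    k=manip.calibration(c);K=np.array(k["intrinsics"]);T=np.array(k["cam_to_world"])
    q=(np.atleast_2d(P)-T[:3,3])@T[:3,:3]*[1,-1,-1]; q=q@K.T; return q[:,:2]/q[:,2:]
def tri(pa,pb,ca="side",cb="top"):
    oa,da=ray(ca,pa);ob,db=ray(cb,pb);da=da[0]/np.linalg.norm(da);db=db[0]/np.linalg.norm(db)
    s=np.linalg.lstsq(np.c_[da,-db],ob-oa,rcond=None)[0];A=oa+s[0]*da;B=ob+s[1]*db
    return (A+B)/2,np.linalg.norm(A-B)
def mask(l,c,i=0):
    r=manip.silhouettes(l,c); return r
def cont(m):
    cs=cv2.findContours(m.astype(np.uint8),0,1)[0]; return max(cs,key=cv2.contourArea)[:,0].astype(float)
# tool orientation: closing axis y given, approach z given
def tool(z,y):
    z=np.array(z,float)/np.linalg.norm(z); y=np.array(y,float); y-=z*(y@z); y/=np.linalg.norm(y)
    return np.c_[np.cross(y,z),y,z]
E
python3 - <<'E'
from h import *
for c in ("side","top"):
    manip.grab_frame(c)
    for l,z in (("drainer",82),("baking_tray",14),("serving_tray",22),("biscuit",9),("turner",None)):
        for r in manip.silhouettes(l,c)[:4]:
            k=cont(r["mask"])
            if z is None:
                print(c,l,round(r["conf"],2),cv2.minAreaRect(k.astype(np.float32)),r["mask"].sum()); cv2.imwrite(f"pics/m_{c}_t.png",r["mask"]*255); continue
            w=plane(c,k,z)[:,:2].astype(np.float32)
            (cx,cy),(a,b),t=cv2.minAreaRect(w)
            print(c,l,round(r["conf"],2),"c",round(cx,1),round(cy,1),"size",round(a,1),round(b,1),"ang",round(t,1))
E
```

```text
side drainer 0.66 c 431.9 -249.0 size 37.6 274.1 ang 3.0
side baking_tray 0.96 c 451.4 169.5 size 236.5 184.2 ang 89.6
side serving_tray 0.6 c 598.7 423.0 size 151.6 456.8 ang 84.8
side biscuit 0.81 c 615.4 163.0 size 60.8 71.3 ang 11.2
side biscuit 0.81 c 520.1 584.1 size 67.2 70.2 ang 10.4
side biscuit 0.63 c 482.8 214.9 size 65.0 63.8 ang 10.8
side turner 0.58 ((374.02459716796875, 180.22950744628906), (19.28411102294922, 19.46518325805664), 5.194429397583008) 327
top drainer 0.71 c 419.3 -290.7 size 100.1 87.7 ang 78.1
top serving_tray 0.75 c 656.5 412.9 size 138.0 348.4 ang 85.4
top biscuit 0.73 c 613.1 162.7 size 67.2 70.6 ang 85.4
top biscuit 0.7 c 509.3 596.0 size 57.3 33.8 ang 57.8
top biscuit 0.68 c 484.1 216.8 size 64.3 68.7 ang 86.2
top turner 0.66 ((465.25006103515625, 258.2500305175781), (21.920310974121094, 8.485280990600586), 45.0) 120[ WARN:0@6.319] global loadsave.cpp:1063 imwrite_ Unsupported depth image for selected encoder is fallbacked to CV_8U.
```

```bash
python3 - <<'E'
import cv2,numpy as np
a=cv2.imread("pics/side0.png")[160:260,330:430];b=cv2.imread("pics/top0.png")[215:305,410:500]
cv2.imwrite("pics/crop1.png",np.hstack([cv2.resize(a,(390,390),interpolation=2),cv2.resize(b,(390,390),interpolation=2)]))
E
```

```text
(no output)
```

View pics/crop1.png

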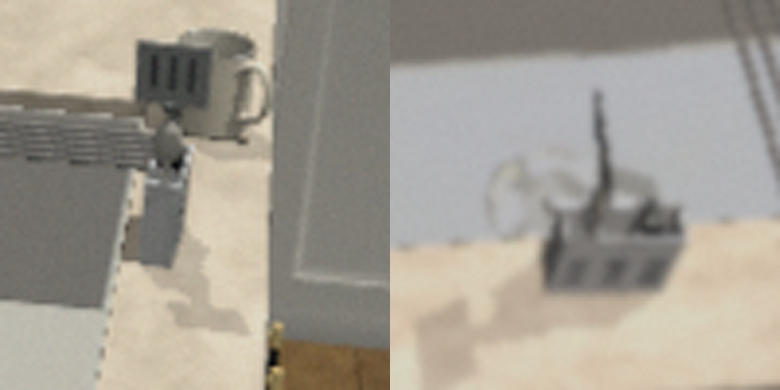

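In the crop, the blade corners in the side image are about (365,170), (384,171.5), (365,186.5) and (383.5,188). In the top view the blade is edge-on, with its far upper corner at (457.8,236) and the drainer's front lower edge from (446,282) to (473,282.5). I'll fit the turner pose and check IK for the whole plan.

```bash
python3 - <<'E'
from h import *
from scipy.optimize import least_squares
e=plane("top",[[445.8,281.9],[473,282.4]],0);print("drainer front edge",e)
d=e[0]-e[1];print("yaw of drainer x",np.degrees(np.arctan2(d[1],d[0])),np.linalg.norm(d))
S=np.array([[365.1,170.3],[383.8,171.5],[365.1,186.4],[383.3,187.7]])
L=np.array([[36,s,z] for s,z in((-32,221),(32,221),(-32,159),(32,159))])  # side left= +x world
# turner y = z cross x: z up, x=+y world -> y = -(x)world => left (+x world) = y -32
M=dict(rod=[[429,-314.3,112.6],[432.7,-321.4,112.2]],tip=[[439.6,-261.4,216.9],[435.2,-257.2,215]])
def pose(p):
    R=Rn.from_euler("ZYX",[p[3],p[4],p[5]]).as_matrix()@np.array([[0,-1,0],[1,0,0],[0,0,1.]]); return R,np.array(p[:3])
def res(p):
    R,t=pose(p);f=lambda P:np.atleast_2d(P)@R.T+t
    r=[((proj("side",f(L))-S)/1).ravel(),(proj("top",f(L[:1]))-[[457.8,236.2]]).ravel()]
    for m in M["rod"]: r.append((f([0,0,114])[0]-m)/4)
    for m in M["tip"]: r.append((f([36,0,221])[0]-m)/4)
    r.append(np.array([(t[2]-3)/2]))
    return np.concatenate(r)
s=least_squares(res,[433,-330,3,0,0,-.1]);R,t=pose(s.x)
print("pos",t,"angs",np.degrees(s.x[3:]),"cost",s.cost);print(R);print("rod",R@[0,0,114]+t,"tip",R@[36,0,221]+t);print(np.round(s.fun,1))
np.savez("turner0.npz",R=R,t=t)
# IK checks
ux=R[:,0];uy=R[:,1];uz=R[:,2]
rod=R@[0,0,114]+t
for a in (0,15,30,45):
    z=np.cos(np.radians(a))*ux-np.sin(np.radians(a))*uz
    for sg in(1,-1):
        O=tool(z,sg*uy); q=manip.inverse_kinematics(rod-6*z,O); q2=manip.inverse_kinematics(rod-100*z,O);q3=manip.inverse_kinematics(rod+uz*110,O)
        n=np.radians(10.3)
        # laid: turner z=(0,cos n,sin n), x=(0,sin n,-cos n), y=z cross x
        TZ=np.array([0,np.cos(n),np.sin(n)]);TX=np.array([0,np.sin(n),-np.cos(n)]);TY=np.cross(TZ,TX)
        z2=np.cos(np.radians(a))*TX-np.sin(np.radians(a))*TZ
        P=np.array([410,-217,8])+TZ*114
        q4=manip.inverse_kinematics(P-6*z2,tool(z2,sg*TY))
        print(a,sg,*[None if x is None else np.round(x).astype(int).tolist() for x in(q,q2,q3,q4)])
print("work")
from itertools import product
def T(yaw,nose): # heading yaw, nose up
    y,n=np.radians([yaw,nose]);h=np.array([np.cos(y),np.sin(y),0]);k=np.array([0,0,1.])
    TZ=h*np.cos(n)+k*np.sin(n);TX=h*np.sin(n)-k*np.cos(n);return np.c_[TX,np.cross(TZ,TX),TZ]
for tt in(45,60,75,90):
  for sg in(1,-1):
    a=np.radians(tt);zl=np.array([np.sin(a),0,np.cos(a)])
    def ik(R,tip,off=8):
        z=R@zl;g=np.array(tip)+R@(np.array([0,0,43])-[36,0,221]);q=manip.inverse_kinematics(g-(6+off-2)*z,tool(z,sg*R[:,1]));return None if q is None else np.round(q).astype(int).tolist()
    print(tt,sg,"worktop",ik(T(90,10.3),[410,0,13]),"ins",ik(T(90,-2),[483,165,2]),ik(T(90,-2),[483,272,2]))
    for yaw,tip in((90,[500,385,26]),(45,[470,390,26]),(0,[440,420,26])):
        print("   flip",yaw,[ik(T(yaw,n),tip) for n in(5,-30,-60,-90,-105)])
E
```

```text
drainer front edge [[ 425.8 -258.7    0. ]
 [ 416.2 -344.5    0. ]]
yaw of drainer x 83.62974821947708 86.28722355672457
pos [ 424.9 -340.1    2.3] angs [ -3.7   1.7 -11.9] cost 4.92951998084952
[[ 0.1 -1.   0. ]
 [ 1.   0.1  0.2]
 [-0.2  0.   1. ]]
rod [ 429.8 -316.8  113.8] tip [ 436.3 -259.9  211. ]
[-0.4 -0.4  0.5 -0.1 -0.6 -0.9  0.2 -0.7 -0.6 -0.4  0.2 -0.6  0.3 -0.7
  1.1  0.4 -0.8  0.4 -1.5  0.3 -0.7 -1.  -0.4]
0 1 [-64, 58, 62, 38, 129, 124] [-67, 65, 46, 40, 138, 130] [-63, 48, 68, 42, 133, 130] [-33, 10, 115, 10, 62, 141]
0 -1 [-64, 58, 62, 38, 129, -56] [-67, 65, 46, 40, 138, -50] [-63, 48, 68, 42, 133, -50] [-33, 10, 115, 10, 62, -39]
15 1 [-63, 49, 68, 30, 119, 122] [-66, 54, 54, 31, 129, 125] [-62, 39, 71, 34, 124, 128] [-22, 6, 118, -5, 54, 161]
15 -1 [-63, 49, 68, 30, 119, -58] [-66, 54, 54, 31, 129, -55] [-62, 39, 71, 34, 124, -52] [-22, 6, 118, -5, 54, -19]
30 1 [-61, 39, 75, 24, 108, 122] [-64, 42, 63, 24, 118, 124] [-59, 31, 75, 26, 115, 127] None
30 -1 [-61, 39, 75, 24, 108, -58] [-64, 42, 63, 24, 118, -56] [-59, 31, 75, 26, 115, -53] [-10, 8, 120, -25, 52, 5]
45
[... 2960 characters left out ...]
ne, [33, 26, 81, -25, 90, -143], [46, 48, 55, -44, 119, -141], None, None]
   flip 45 [[24, 2, 120, 2, 54, -112], [32, 26, 82, -6, 102, -102], [35, 55, 43, -13, 140, -105], None, None]
   flip 0 [[51, 11, 109, -5, 57, -37], [33, 24, 84, 16, 97, -58], [25, 48, 56, 29, 130, -57], None, None]
90 -1 worktop [-41, 14, 110, 9, 63, -46] ins [-10, 11, 109, -2, 60, -9] [3, 13, 107, -2, 60, 4]
   flip 90 [[10, 16, 102, 6, 61, 7], [33, 26, 81, -25, 90, 37], [46, 48, 55, -44, 119, 39], None, None]
   flip 45 [[24, 2, 120, 2, 54, 68], [32, 26, 82, -6, 102, 78], [35, 55, 43, -13, 140, 75], None, None]
   flip 0 [[51, 11, 109, -5, 57, 143], [33, 24, 84, 16, 97, 122], [25, 48, 56, 29, 130, 123], None, None]
```

```bash
cat >> h.py <<'E'
def T(yaw,nose):
    y,n=np.radians([yaw,nose]);h=np.array([np.cos(y),np.sin(y),0]);k=np.array([0,0,1.])
    TZ=h*np.cos(n)+k*np.sin(n);TX=h*np.sin(n)-k*np.cos(n);return np.c_[TX,np.cross(TZ,TX),TZ]
def tcp(R,tip,tt,gz,off,sg=-1):
    """TCP pose for turner orientation R with tip there; tool at angle tt to handle, grasp point off mm short of the axis"""
    a=np.radians(tt);z=R@np.array([np.sin(a),0,np.cos(a)])
    g=np.array(tip)+R@(np.array([0,0,gz])-[36,0,221]); return g-(6+off)*z,tool(z,sg*R[:,1])
E
cat > search.py <<'E'
from h import *
import itertools
# obstacles
ex=np.array([np.cos(np.radians(85)),np.sin(np.radians(85)),0]);ey=np.array([-ex[1],ex[0],0]);C=np.array([435.,-301,0])
ob=[C+ex*a+ey*b+[0,0,z] for a in np.linspace(-43,43,5) for b in(-16,0,16) for z in(30,60,82)]+[C+ex*(28+d)+[0,0,z] for d in(-10,0,10) for z in(90,110,136)]
ob=np.array(ob)
def clear(P,O):
    q=(ob-P)@O; s=-(q[:,2]-6)
    return min(np.where(s>70,np.maximum(np.abs(q[:,0])-37.5,np.abs(q[:,1])-88.5),999))
off=8
for tt,gz in itertools.product((45,50,55,60,65,70,75),(43,55)):
    best=(-99,)
    for psi in(60,65,70,75,80,85,90):
        R=T(psi,10.3);h=R[:,2].copy();h[2]=0;h/=np.linalg.norm(h);n=np.array([h[1],-h[0],0])
        for bx in(348,358,370,385,400):
            tipy=38-abs(32*n[1])   # far corner y
            tip=np.array([bx+218*h[0],tipy,36*0+2+62*np.sin(np.radians(10.3))])
            if tip[0]+32*abs(n[0])>466: continue
            P,O=tcp(R,tip,tt,gz,off);c=clear(P,O)
            P2=P-80*O[:,2];c=min(c,clear(P2,O))
            if c>best[0] and manip.inverse_kinematics(P,O) is not None: best=(c,psi,bx,tip.round())
    fl=[]
    for yaw in range(50,131,10):
        for tx,ty in itertools.product((440,480,520,550),(380,400,420)):
            qs=[manip.inverse_kinematics(*tcp(T(yaw,n),[tx,ty,24],tt,gz,off)) for n in(5,-25,-50,-80,-108)]
            if all(q is not None for q in qs):
                J=np.array(qs);fl.append((round(np.abs(np.diff(J,axis=0)).max()),yaw,tx,ty))
    fl.sort()
    print(tt,gz,"grasp",best,"flip",len(fl),fl[:3])
E
python3 search.py
```

```text
45 43 grasp (np.float64(8.806916069813141), 70, 348, array([423.,  27.,  13.])) flip 54 [(26, 110, 520, 380), (26, 110, 520, 400), (26, 110, 520, 420)]
45 55 grasp (np.float64(8.806916069813155), 70, 348, array([423.,  27.,  13.])) flip 55 [(26, 110, 520, 380), (26, 110, 520, 400), (26, 110, 520, 420)]
50 43 grasp (np.float64(8.806916069813155), 70, 348, array([423.,  27.,  13.])) flip 51 [(25, 110, 520, 380), (25, 110, 520, 400), (26, 110, 520, 420)]
50 55 grasp (np.float64(8.806916069813155), 70, 348, array([423.,  27.,  13.])) flip 53 [(25, 110, 520, 380), (26, 110, 520, 400), (26, 110, 520, 420)]
55 43 grasp (np.float64(8.806916069813141), 70, 348, array([423.,  27.,  13.])) flip 42 [(25, 110, 550, 380), (25, 110, 550, 400), (25, 120, 480, 400)]Traceback (most recent call last):
  File "search.py", line 25, in <module>
    qs=[manip.inverse_kinematics(*tcp(T(yaw,n),[tx,ty,24],tt,gz,off)) for n in(5,-25,-50,-80,-108)]
        ~~~~~~~~~~~~~~~~~~~~~~~~^^^^^^^^^^^^^^^^^^^^^^^^^^^^^^^^^^^^^
ValueError: time passes only in moves, steps and waits
```

```bash
sed -i 's/for tt,gz in .*/for tt,gz in itertools.product((55,60,65,70),(55,)):/; s/range(50,131,10)/(90,100,110,120)/; s/itertools.product((440,480,520,550),(380,400,420))/((480,385),(520,385),(550,385))/; s/(370,385,400)/(370,)/; s/ and manip.inverse_kinematics(P,O) is not None//' search.py; python3 search.py; python3 -c "
from workcell import manip; print(manip.current_clock())"
```

```text
55 55 grasp (np.float64(8.806916069813155), 70, 348, array([423.,  27.,  13.])) flip 9 [(25, 110, 550, 385), (25, 120, 480, 385), (26, 120, 520, 385)]
60 55 grasp (np.float64(8.80691606981317), 70, 348, array([423.,  27.,  13.])) flip 3 [(25, 120, 480, 385), (31, 110, 480, 385), (37, 100, 480, 385)]
65 55 grasp (np.float64(14.052196113078807), 80, 348, array([386.,  32.,  13.])) flip 0 []
70 55 grasp (np.float64(18.86923813115684), 75, 348, array([404.,  30.,  13.])) flip 0 []
1.7
```

```bash
python3 - <<'E'
from h import *
print("tray handles",plane("side",[[375,375],[193,338]],50))
yaw,lx,ly=-5,1.7,-10   # lean limited to what the well allows
R=Rn.from_euler("ZYX",[yaw,lx,ly],degrees=True).as_matrix()@np.array([[0,-1,0],[1,0,0],[0,0,1.]])
rod=np.array([430.2,-317.2,113])
a=np.radians(30);zl=np.array([np.cos(a),0,-np.sin(a)])
z=R@zl;O=tool(z,-R[:,1]);P=rod-6*z
tip=np.array([427,29,13.]);L=T(70,10.3);zL=L@zl;OL=tool(zL,-L[:,1])
PL=tip+L@(np.array([0,0,114])-[36,0,221])-6*zL
up=lambda p,h:np.array(p)+[0,0,h]
W=np.array([330,-290,330.]);OW=tool([0,.5,-1],[-1,0,0])
for n,p,o in(("W",W,OW),("pre",P-100*z,O),("P",P,O),("lift",P+R[:,2]*150,O),("abL",up(PL,70),OL),("L",PL,OL)):
    q=manip.inverse_kinematics(p,o);print(n,p,None if q is None else q)
np.savez("ph1.npz",R=R,P=P,O=O,z=z,PL=PL,OL=OL,zL=zL,W=W,OW=OW)
E
```

```text
tray handles [[380.  454.   50. ]
 [790.8 422.1  50. ]]
W [ 330. -290.  330.] [-62.3   5.9  84.7  13.  112.7 120.3]
pre [ 425.1 -398.3  181.1] [-64.6  43.   61.3  25.2 119.4 -55.2]
P [ 429.9 -321.8  116.9] [-61.6  40.3  74.2  25.4 108.9 -57.2]
lift [ 436.5 -296.2  264.5] [-60.1  29.4  72.5  29.1 119.5 -49.4]
abL [389.5 -74.1 104.9] [ -7.    2.4 114.6 -20.6  68.9  21.5]
L [389.5 -74.1  34.9] [ -7.    9.8 116.9 -22.3  59.8  25.4]
```

```bash
python3 - <<'E'
from h import *
d=np.load("ph1.npz");O=d["O"]
manip.goto(d["W"],tool([0,.5,-1],[1,0,0]))
manip.set_gripper(60)
manip.goto(d["P"]-100*d["z"],O)
print(manip.current_clock(),manip.current_joint_positions())
print("contact",manip.move_straight(d["P"],vel=120,contact_N=8),manip.current_ee_pos(),d["P"])
manip.set_gripper(0)
print(manip.current_gripper_width(),manip.current_grasp_force(),manip.current_ft_force(),manip.current_clock())
for c in("side","top"): cv2.imwrite(f"pics/{c}1.png",manip.grab_frame(c))
a=cv2.imread("pics/side1.png")[130:270,310:450];b=cv2.imread("pics/top1.png")[205:325,400:520]
cv2.imwrite("pics/crop2.png",np.hstack([cv2.resize(a,(390,390),interpolation=2),cv2.resize(b,(390,390),interpolation=2)]))
E
```

```text
6.1833 [-64.6  43.   61.3  25.2 119.4 -55.2]
contact False [ 430.2 -322.7  117.8] [ 429.9 -321.8  116.9]
0.20199772200186372 0.4522616998292506 [-0.3 -0.3 -0.3] 8.1583
```

View pics/crop2.png

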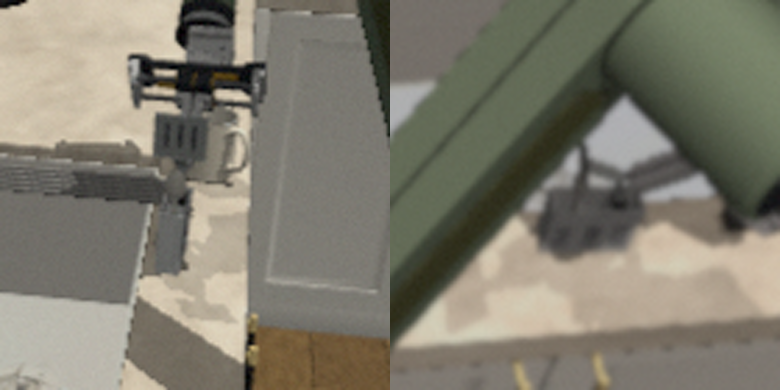

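The crop shows the closed fingers beside the blade, with the turner not held: the width is 0, so they missed. I'll check where the closed fingertips project against the turner.

```bash
python3 - <<'E'
from h import *
P=np.array(manip.current_ee_pos());O=np.array(manip.current_ee_rot());print(O)
for s in(0,6,25): print(s,P+s*O[:,2],"side",proj("side",P+s*O[:,2]),"top",proj("top",P+s*O[:,2]))
for c in("side","top"):
    for n in("turner_rod","turner_tip","turner_handle","drainer"):
        print(c,n,[(round(d["conf"],2),np.round(d["centre"],1).tolist()) for d in manip.mark_of(n,c)][:3])
    r=manip.silhouettes("turner",c)
    for i,x in enumerate(r[:2]):
        im=cv2.imread(f"pics/{c}1.png"); k=cont(x["mask"]);print(c,x["conf"],k.min(0),k.max(0))
t=np.load("turner0.npz");R,tt=t["R"],t["t"]
for z in(90,114,128): print("rod",z,R@[0,0,z]+tt,proj("top",R@[0,0,z]+tt),proj("side",R@[0,0,z]+tt))
b=cv2.imread("pics/top1.png")[225:295,430:500]
b=cv2.resize(b,(780,780)[:2],interpolation=2)[:590]
cv2.imwrite("pics/crop3.png",b)
E
```

```text
[[ 0.1  1.   0. ]
 [ 0.6 -0.1  0.8]
 [ 0.8 -0.  -0.6]]
0 [ 429.9 -321.9  116.8] side [[375.1 189.5]] top [[473.4 261.3]]
6 [ 430.2 -317.4  113. ] side [[374.9 191. ]] top [[471.6 262. ]]
25 [ 431.1 -302.8  100.8] side [[374.1 195.9]] top [[465.9 264.1]]
side turner_rod [(0.67, [425.0, -312.3, 113.7])]
side turner_tip [(0.89, [437.4, -256.7, 212.7])]
side turner_handle [(0.69, [703.2, 383.0, 20.2])]
side drainer [(0.67, [432.1, -300.3, -2.4])]
side 0.64 [365. 171.] [384. 189.]
top turner_rod [(0.67, [431.7, -317.0, 111.8])]
top turner_tip [(0.52, [429.7, -255.8, 216.0]), (0.4, [431.6, -336.4, 1.2])]
top turner_handle []
top drainer [(0.98, [436.3, -301.0, 0.1]), (0.22, [484.4, 215.5, 0.3])]
top 0.64 [458. 251.] [471. 268.]
rod 90 [ 428.7 -321.7   90.3] [[471.4 265.9]] [[374.8 196.4]]
rod 114 [ 429.8 -316.8  113.8] [[471.5 262. ]] [[375.  190.9]]
rod 128 [ 430.3 -314.   127.5] [[471.6 259.7]] [[375.1 187.6]]
```

View pics/crop3.png

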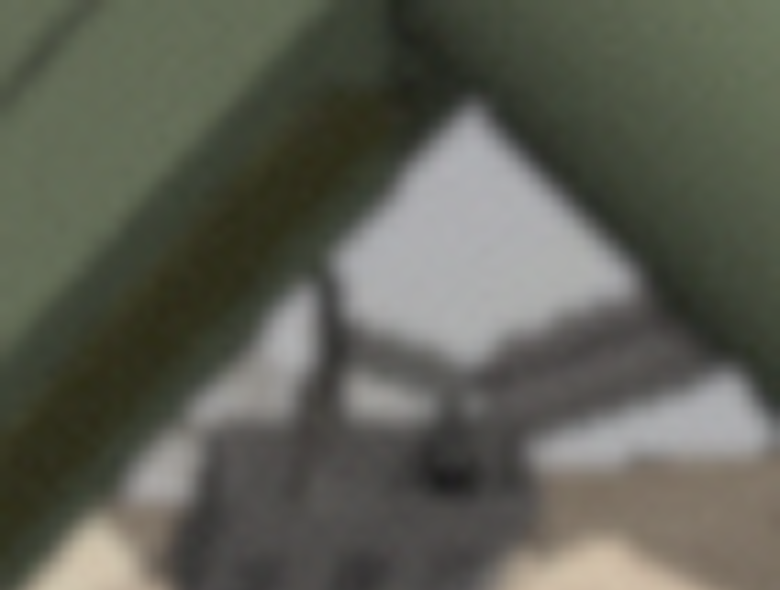

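The rod and strip in the top crop match the fit: the rod is at about (470.5,260–266) px. The fingers seem to pass beside it at about (461–473,260). I'll open the fingers and compare both views.

```bash
python3 - <<'E'
from h import *
manip.set_gripper(60)
print(manip.current_gripper_width(),manip.current_ft_force(),manip.current_joint_positions())
t=manip.grab_frame("top");s=manip.grab_frame("side")
cv2.imwrite("pics/top2.png",t);cv2.imwrite("pics/side2.png",s)
t1=cv2.imread("pics/top1.png");s1=cv2.imread("pics/side1.png")
P=np.array(manip.current_ee_pos());O=np.array(manip.current_ee_rot())
def cr(im,c,x,y,mark=False):
    k=12;a=cv2.resize(im[y:y+25,x:x+33],None,fx=k,fy=k,interpolation=cv2.INTER_NEAREST)
    a=cv2.convertScaleAbs(a,alpha=1.6,beta=-20)
    if mark:
        for q in (25,6):
            for w in(-30,30):
                u=proj(c,P+q*O[:,2]+w*O[:,1])[0]; cv2.circle(a,tuple(int(v) for v in ((u-[x,y]+.5)*k)),3,(0,0,255),-1)
    return a
m=np.vstack([np.hstack([cr(t1,"top",450,248),cr(t,"top",450,248,True)]),np.hstack([cr(s1,"side",358,172),cr(s,"side",358,172,True)])])
print(m.shape);cv2.imwrite("pics/crop4.png",m)
E
```

```text
59.56363134545107 [ 0.4  0.1 -0.1] [-61.6  40.3  74.2  25.4 108.9 -57.2]
(600, 792, 3)
```

View pics/crop4.png

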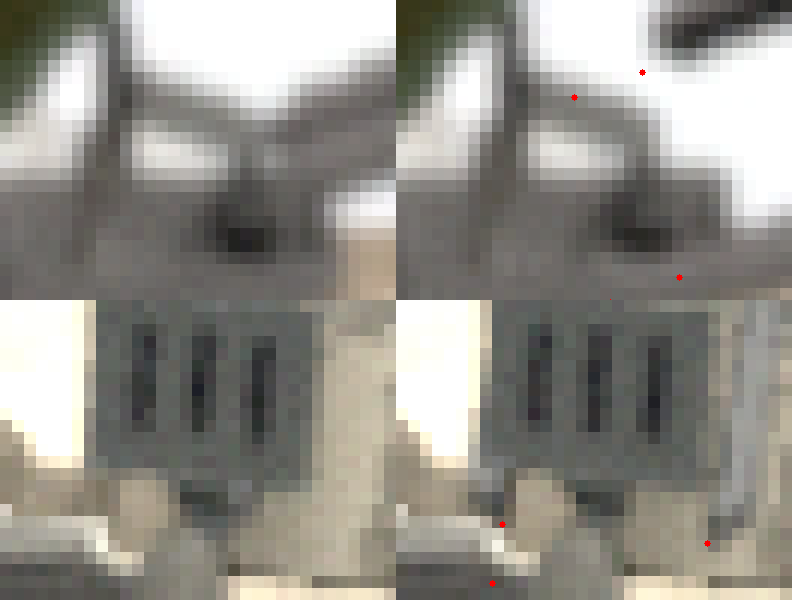

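The finger ends (top px (472.4,251.3), side px (386.5,191)) show about 20 mm short of where I predicted. They never reached the rod, so I'll advance along the tool axis under contact watch and try again.

```bash
python3 - <<'E'
from h import *
d=np.load("ph1.npz");z=d["z"]
print(manip.move_straight(d["P"]+17*z+np.array([0,0,2]),vel=60,contact_N=5))
manip.set_gripper(0)
print(manip.current_gripper_width(),manip.current_grasp_force(),manip.current_ft_force(),manip.current_ee_pos(),manip.current_clock())
E
```

```text
False
9.233972284136032 29.87322896718979 [ 0.1  0.5 -1.5] [ 430.8 -308.9  108. ] 11.1333
```

```bash
python3 - <<'E'
from h import *
d=np.load("ph1.npz");R=d["R"]
P=np.array(manip.current_ee_pos())
manip.move_straight(P+R[:,2]*150,vel=150)
P=np.array(manip.current_ee_pos());O=np.array(manip.current_ee_rot())
print(manip.current_gripper_width(),P,manip.current_ft_force(),manip.current_clock())
for c in("side","top"):
    cv2.imwrite(f"pics/{c}3.png",manip.grab_frame(c))
    for n in("turner_rod","turner_tip","turner_handle","turner"):
        for e in manip.mark_of(n,c)[:1]:
            v=np.array(e["centre"]);print(c,n,round(e["conf"],2),v,"tool",(v-P)@O, "turner frame exp",R.T@(v-P))
E
```

```text
9.407614711845213 [ 437.1 -282.9  254.5] [-0.1  0.6 -1. ] 12.2833
side turner_rod 0.96 [ 433.1 -288.3  260.9] tool [ 1.2 -3.7 -8.4] turner frame exp [-6.7  3.7  5.2]
side turner_tip 0.76 [ 443.6 -232.1  362. ] tool [115.3  -1.3 -29.7] turner frame exp [ 31.8   1.1 114.8]
side turner_handle 0.6 [ 437.6 -300.4  191.6] tool [-59.3   4.   27. ] turner frame exp [ -6.2  -3.9 -64.8]
side turner 0.56 [ 435.4 -309.3  152. ] tool [-95.5   3.8  45.4] turner frame exp [  -8.2   -3.7 -105.4]
```

```bash
python3 - <<'E'
from h import *
from scipy.spatial.transform import Slerp
d=np.load("ph1.npz");L=T(70,10.3);OL=d["OL"];O=np.array(manip.current_ee_rot())
tip=np.array([428,29,13.]);PL=tip+L@(np.array([5.5,0,107])-[36,0,221])
OM=Slerp([0,1],Rn.from_matrix([O,OL]))(0.5).as_matrix()
V=np.array([395,-170,270.])
print([manip.inverse_kinematics(*x) for x in((V,OM),(PL+[0,0,60],OL),(PL,OL))])
manip.goto(V,OM);manip.goto(PL+[0,0,60],OL)
print(manip.current_clock(),PL)
c=manip.move_straight(PL+[0,0,-22],vel=60,contact_N=3)
P=np.array(manip.current_ee_pos());print(c,P,P-PL,manip.current_ft_force(),manip.current_clock())
cv2.imwrite("pics/top4.png",manip.grab_frame("top"));cv2.imwrite("pics/side4.png",manip.grab_frame("side"))
for cc in("side","top"):
    for n in("turner_rod","turner_tip","turner_handle","turner"):
        for e in manip.mark_of(n,cc)[:1]: print(cc,n,round(e["conf"],2),np.array(e["centre"]))
s=cv2.imread("pics/side4.png")[160:400,230:470];t=cv2.imread("pics/top4.png")[180:340,300:460]
cv2.imwrite("pics/crop5.png",np.hstack([cv2.resize(s,(400,400),interpolation=2),cv2.resize(t,(400,400),interpolation=2)]))
E
```

```text
[array([-44.1,  -3.2,  98.2,  11.3,  95.5, -30.8]), array([ -8. ,   4.3, 115.8, -21.2,  65.7,  21.8]), array([ -8. ,  11. , 117.5, -22.9,  57.9,  25.4])]
14.3167 [387.8 -81.5  22.6]
True [387.5 -81.6  20.7] [-0.3 -0.1 -1.9] [ 0.2 -0.   2.3] 15.2833
side turner_rod 0.73 [384.9 -78.1  28.8]
side turner_tip 0.55 [423.7  28.8  16.6]
side turner_handle 0.67 [ 365.7 -145.3   13. ]
side turner 0.73 [ 353.3 -180.    10.6]
top turner_rod 0.73 [671.4 440.9  20.3]
top turner_handle 0.54 [ 364.  -142.4   15. ]
top turner 0.48 [ 350.9 -182.7    2.5]
```

View pics/crop5.png

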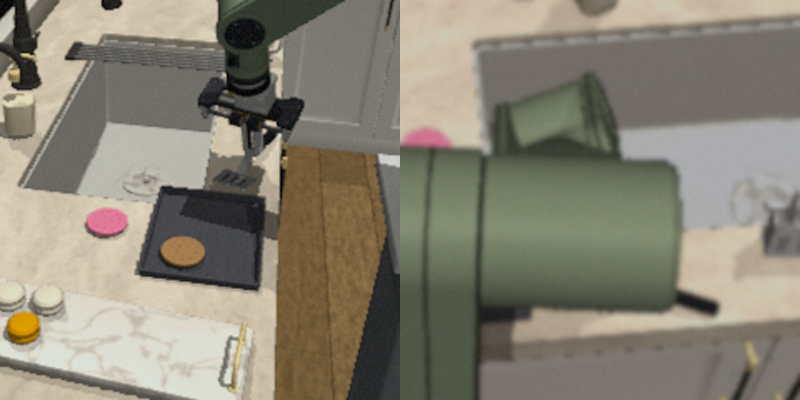

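The side view shows the turner lying on the worktop in front of the sink, blade at about (370,268) px, and the top view shows the butt at (385,300). The marks agree with the resting pose. The pads close about 14 mm behind the nominal point, so I'll allow for that. Next: let go, back off and re-measure.

```bash
python3 - <<'E'
from h import *
d=np.load("ph1.npz");zL=d["zL"]
manip.set_gripper(45)
P=np.array(manip.current_ee_pos())
manip.move_straight(P-90*zL,vel=200)
manip.move_straight(P-90*zL+[-20,60,120],vel=250)
print(manip.current_clock(),manip.current_joint_positions())
for cc in("side","top"):
    cv2.imwrite(f"pics/{cc}5.png",manip.grab_frame(cc))
    for n in("turner_rod","turner_tip","turner_handle","turner","biscuit"):
        for e in manip.mark_of(n,cc)[:3 if n=="biscuit" else 1]: print(cc,n,round(e["conf"],2),np.array(e["centre"]))
    r=manip.silhouettes("turner",cc)
    if r:
        k=cont(r[0]["mask"]);print(cc,r[0]["conf"],r[0]["mask"].sum(),"extreme",plane(cc,[k[k[:,1].argmin()],k[k[:,0].argmax()]],8))
for tt in(55,):
  for psi in(70,71):
    R=T(psi,10.3);g=np.array([353,-182,0])
    for h in(0,90): print(manip.inverse_kinematics(*[a if i else a+[0,0,h] for i,a in enumerate(tcp(R,[424,29,13],tt,55,-11))]))
E
```

```text
17.7917 [  3.9  -6.  107.3 -18.   87.5  26.1]
side turner_rod 0.73 [383.3 -76.4  27.2]
side turner_handle 0.76 [ 366.9 -143.1   15.8]
side turner 0.9 [ 350.6 -183.6    8.9]
side biscuit 0.85 [484.3 214.3  -0.4]
side biscuit 0.82 [612.9 161.8   0.4]
side biscuit 0.77 [519.2 582.3  -4.8]
side 0.77 328 extreme [[ 360.  -183.7    8. ]
 [ 343.2 -167.3    8. ]]
top turner_rod 0.67 [390.9 -81.5  29.3]
top turner_handle 0.7 [646.7 381.7  24.6]
top turner 0.65 [ 350.1 -181.4    4.8]
top biscuit 0.64 [617.5 162.6   1.9]
top biscuit 0.63 [515.  585.6  -1.8]
top biscuit 0.57 [484.2 216.2   2.7]
top 0.79 215 extreme [[ 396.8 -102.4    8. ]
 [ 348.5 -182.     8. ]]
[-62.3  24.9 114.3  32.6  77.3 -60.3]
[-62.3  13.7 113.8  31.8  87.2 -54. ]
[-61.7  25.4 113.5  32.3  77.7 -60.3]
[-61.7  14.4 113.   31.5  87.5 -54.2]
```

```bash
python3 - <<'E'
from h import *
R=T(70.5,10.3);P,O=tcp(R,[425.8,29,13],55,55,-11)
print(P,[manip.inverse_kinematics(P+[0,0,h],O) for h in(150,0)])
manip.goto(P+[0,0,150],O)
c=manip.move_straight(P,vel=120,contact_N=4)
print(c,manip.current_ee_pos()-P,manip.current_ft_force())
if not c or (manip.current_ee_pos()-P)[2]<3:
    manip.set_gripper(0)
    print(manip.current_gripper_width(),manip.current_grasp_force(),manip.current_ft_force(),manip.current_clock())
E
```

```text
[ 370.3 -127.7   15.2] [array([-61.8,   7.9, 111.6,  31.8,  94. , -49.8]), array([-61.8,  25.2, 113.7,  32.6,  77.5, -60.2])]
False [ 0.3 -0.4  0.4] [-0.4  0.5 -0.6]
19.406978084704697 29.995951652526855 [-0.5  0.8  0.2] 21.6083
```

```bash
cat >> h.py <<'E'
TT,GZ,OFF=55,55,-11
def W(yaw,nose,tip): return tcp(T(yaw,nose),np.array(tip,float),TT,GZ,OFF)
def tipnow(): 
    P=np.array(manip.current_ee_pos());O=np.array(manip.current_ee_rot());a=np.radians(TT)
    Rl=tool([np.sin(a),0,np.cos(a)],[0,-1,0]);R=O@Rl.T
    return P+(6+OFF)*O[:,2]-R@(np.array([0,0,GZ])-[36,0,221]),R
E
python3 - <<'E'
from h import *
P=np.array(manip.current_ee_pos())
manip.move_straight(P+[0,0,60],vel=150)
manip.goto(*W(90,0,[484,150,70]))
t,R=tipnow();print("tip pred",t,manip.current_clock(),manip.current_gripper_width())
for cc in("side","top"):
    cv2.imwrite(f"pics/{cc}6.png",manip.grab_frame(cc))
    for n in("turner_rod","turner_tip","turner_handle","turner","baking_tray","biscuit"):
        for e in manip.mark_of(n,cc)[:1]:
            v=np.array(e["centre"]);print(cc,n,round(e["conf"],2),v,"turner frame",R.T@(v-t)+[36,0,221])
cv2.imwrite("pics/crop6.png",cv2.resize(cv2.imread("pics/side6.png")[180:360,250:490],(800,600),interpolation=2))
E
```

```text
tip pred [482.4 150.9  68.8] 22.8667 19.466181442802796
side turner_rod 0.7 [475.8  44.5 103.1] turner frame [  1.6   6.9 114.7]
side turner_tip 0.88 [484.4 148.6  69.7] turner frame [ 35.   -1.9 218.7]
side turner_handle 0.71 [485.6 -29.4 103.6] turner frame [ 1.  -2.7 40.7]
side turner 0.87 [484.2 -70.8 107.2] turner frame [-2.6 -1.2 -0.7]
side baking_tray 0.74 [451.1 165.3   2.5] turner frame [102.4  31.1 235.4]
side biscuit 0.94 [485.5 216.8   0.8] turner frame [104.   -3.4 286.9]
top turner_rod 0.38 [452.9 162.   -2.2] turner frame [107.   29.3 232.1]
top turner_tip 0.46 [480.1 150.1  70.2] turner frame [ 34.6   2.4 220.2]
top baking_tray 0.8 [451.4 161.4  -4.4] turner frame [109.2  30.8 231.5]
top biscuit 0.89 [486.2 216.1   0.8] turner frame [104.   -4.1 286.2]
```

View pics/crop6.png

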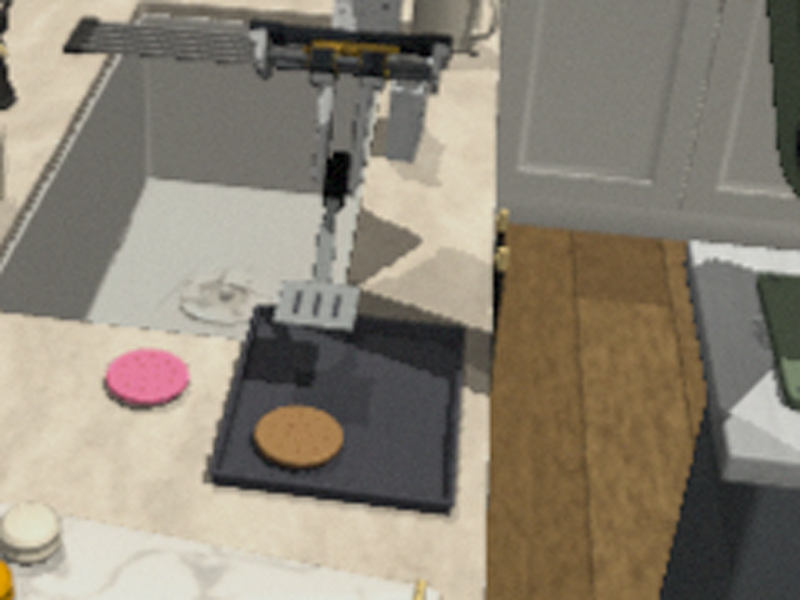

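The picture shows the blade level above the tray at about (345,270) px, aligned with the biscuit at (340,311) px. The predicted and measured tips agree within 2 mm. I'll insert now.

```bash
python3 - <<'E'
from h import *
print(plane("side",[[313,325.5],[385,331.5]],10))
N=-2
manip.goto(*W(90,N,[485,160,25]))
P,O=W(90,N,[485,160,-6])
c=manip.move_straight(P,O,vel=40,contact_N=2.5)
t,R=tipnow();print(c,"tip",t,manip.current_ft_force())
f0=manip.current_ft_force()
z=t[2]-0.3
c=manip.move_straight(*W(90,N,[485,232,z]),vel=60,contact_N=15)
t,_=tipnow();print(c,"tip",t,manip.current_ft_force()-f0,manip.current_clock())
if not c:
    c=manip.move_straight(*W(90,N,[485,270,z]),vel=50,contact_N=15)
    t,_=tipnow();print(c,"tip",t,manip.current_ft_force()-f0,manip.current_clock())
for cc in("side","top"):
    cv2.imwrite(f"pics/{cc}7.png",manip.grab_frame(cc))
    for n in("turner_tip","biscuit","turner_handle","turner"):
        for e in manip.mark_of(n,cc)[:1]: print(cc,n,round(e["conf"],2),np.array(e["centre"]))
cv2.imwrite("pics/crop7.png",cv2.resize(cv2.imread("pics/side7.png")[230:350,270:430],(800,600),interpolation=2))
E
```

```text
[[539.6 287.7  10. ]
 [362.5 275.9  10. ]]
True tip [484.9 160.2  -1.3] [ 0.4 -0.4  1.3]
False tip [484.8 232.3  -1.5] [-0.3  0.7 -0.1] 25.8333
False tip [484.7 268.8  -2.4] [-2.6 -6.7  1.6] 26.7417
side turner_tip 0.53 [486.1 269.9   6.8]
side biscuit 0.64 [520.  581.6  -3.2]
side turner_handle 0.69 [487.5  89.2  38.2]
side turner 0.55 [488.1  46.8  39.1]
top turner_tip 0.49 [481.2 274.3   4.4]
top biscuit 0.57 [617.4 160.2   4.8]
```

View pics/crop7.png

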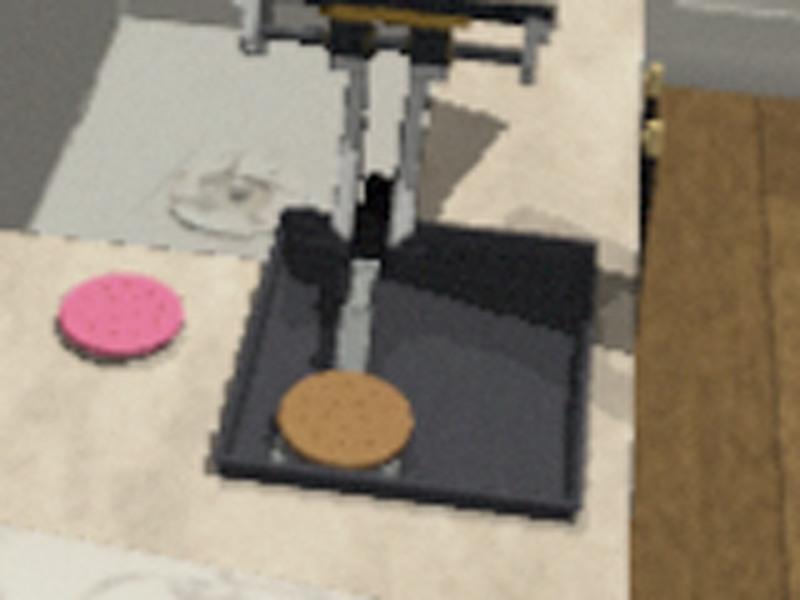

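The crop shows the biscuit lying fully on the blade, with the front corners at (325,321) and (349,323) px showing either side of it. Next: lift nose-up, carry to the marble and check IK for the flip.

```bash
python3 - <<'E'
from h import *
F=[500,387];h=np.array([np.cos(np.radians(110)),np.sin(np.radians(110))])
ok=True
for n in(5,-4,-20,-40,-60,-80,-95,-108):
    q=manip.inverse_kinematics(*W(110,n,[*F,22])); 
    if q is None: ok=False
    print(n,q)
print(manip.move_straight(*W(90,6,[485,264,12]),vel=30))
manip.move_straight(*W(90,6,[485,264,80]),vel=90)
print("grip",manip.current_gripper_width(),manip.current_ft_force(),manip.current_clock())
V=W(100,5,[492,325,85]);q=manip.inverse_kinematics(*V);print(q)
manip.move_straight(*V,vel=70)
manip.move_straight(*W(110,5,[*F,60]),vel=70)
t,R=tipnow();print(t,manip.current_clock(),manip.current_gripper_width())
for cc in("side","top"):
    cv2.imwrite(f"pics/{cc}8.png",manip.grab_frame(cc))
    for n in("turner_tip","biscuit","turner_handle","turner","turner_rod"):
        for e in manip.mark_of(n,cc)[:4 if n=="biscuit" else 1]:
            v=np.array(e["centre"]);print(cc,n,round(e["conf"],2),v,"turner frame",R.T@(v-t)+[36,0,221])
cv2.imwrite("pics/crop8.png",cv2.resize(cv2.imread("pics/side8.png")[250:430,170:410],(800,600),interpolation=2))
E
```

```text
5 [ -5.5  35.   88.4  36.2  79.  -39.9]
-4 [ -1.4  29.   89.8  29.7  75.7 -32.6]
-20 [  8.2  21.3  89.9  15.4  72.5 -17. ]
-40 [23.  19.2 85.9 -5.2 75.3  4.3]
-60 [ 37.7  25.3  77.8 -23.8  85.4  21.5]
-80 [ 49.3  37.6  66.5 -38.7  99.4  31. ]
-95 [ 55.5  49.4  56.4 -48.8 110.3  33.3]
-108 [ 59.1  60.7  46.6 -58.3 119.3  31.8]
False
grip 19.666117420544825 [ 0.2  0.5 -1.4] 28.75
[-14.4  22.7  98.4  36.4  80.3 -37.7]
[500.  386.7  60.1] 31.275 19.811881661690908
side turner_tip 0.73 [500.3 386.7  66.4] turner frame [ 29.7  -0.3 221.5]
side biscuit 0.76 [520.3 581.   -4.2] turner frame [115.4 -85.5 390.4]
side biscuit 0.66 [510.9 349.2  63.5] turner frame [ 29.2   2.5 182.5]
side biscuit 0.56 [612.6 161.8  -3.4] turner frame [ 77.5 -29.  -33.4]
side turner_handle 0.97 [564.8 213.5  77.3] turner frame [ 2.8 -1.8 38.3]
side turner 0.66 [576.5 178.5  74.8] turner frame [ 2.  -0.8  1.3]
side turner_rod 0.57 [533.  279.8  84. ] turner frame [  2.5   5.5 111.8]
top turner_tip 0.78 [501.1 389.7  61.9] turner frame [ 34.4  -2.1 223.6]
top biscuit 0.75 [510.4 353.9  65.5] turner frame [ 27.6   1.4 187.2]
top biscuit 0.57 [519.2 585.3   2.3] turner frame [109.3 -85.9 395.4]
top turner_handle 0.77 [561.3 215.2  79.2] turner frame [ 1.1  1.  41.3]
top turner_rod 0.71 [539.3 281.3  85.4] turner frame [  1.   -0.9 111.2]
```

View pics/crop8.png

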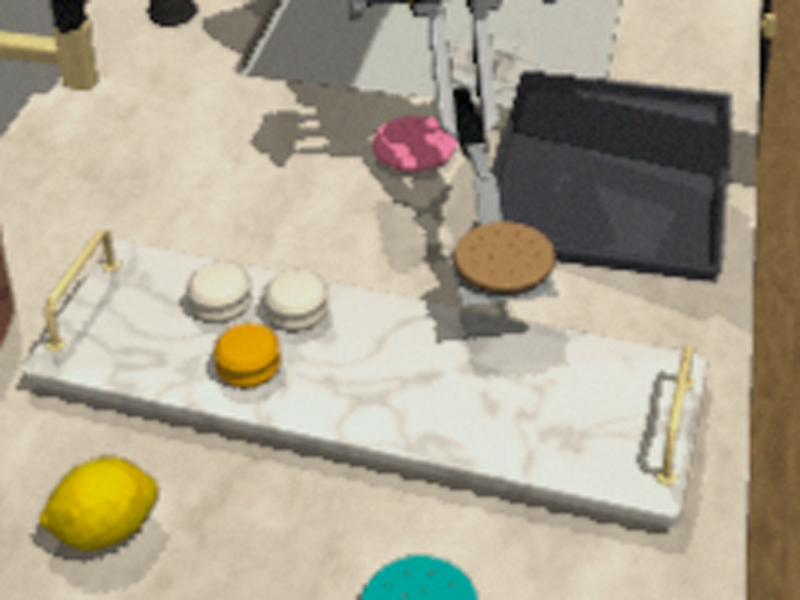

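The biscuit sits on the blade (centre 36 mm behind the tip) over the free part of the marble, at about (321,327) px. Now touch down lightly and flip in one nose-over turn.

```bash
python3 - <<'E'
from h import *
F=np.array([500,386.]);h=np.array([np.cos(np.radians(110)),np.sin(np.radians(110))])
manip.move_straight(*W(110,-3,[*F,32]),vel=70)
c=manip.move_straight(*W(110,-3,[*F,12]),vel=25,contact_N=2)
t,_=tipnow();print(c,t,manip.current_ft_force(),manip.current_clock())
z0=t[2] if c else 18.5
for n in(-12,-25,-38,-52,-66,-80,-94,-107):
    adv=np.clip((-n-45)/60,0,1)*12
    p=F+h*adv
    if n==-12: manip.move_straight(*W(110,n,[*p,z0+1.5]),vel=120)
    else: manip.move_straight(*W(110,n,[*p,z0+1.5]),vel=190)
    if n in(-38,-66): print(n,manip.current_clock(),manip.current_ft_force())
t,R=tipnow();print(t,manip.current_ft_force(),manip.current_clock(),manip.current_gripper_width())
for cc in("side","top"):
    cv2.imwrite(f"pics/{cc}9.png",manip.grab_frame(cc))
    for n_ in("biscuit","turner_tip"):
        for e in manip.mark_of(n_,cc)[:4]: print(cc,n_,round(e["conf"],2),np.array(e["centre"]))
    for r in manip.silhouettes("biscuit",cc)[:4]:
        im=cv2.imread(f"pics/{cc}9.png");m=r["mask"];k=cont(m);w=plane(cc,k,28)[:,:2].astype(np.float32)
        print(cc,round(r["conf"],2),m.sum(),"bgr",im[m].mean(0),cv2.minAreaRect(w))
E
```

```text
True [499.7 385.9  14.3] [0.7 0.  1.5] 32.825
-38 33.9583 [ 0.2 -0.2 -1.4]
-66 34.7417 [ 0.7 -2.8  9. ]
[495.6 393.4  11.2] [ 0.5 -0.4 -0.4] 35.9 19.97707184498554
side biscuit 0.84 [518.5 582.3  -1.7]
side biscuit 0.65 [486.  439.7  19.4]
side biscuit 0.62 [615.8 163.9  -2.1]
side biscuit 0.56 [461.  491.1 220.5]
side turner_tip 0.76 [500.9 386.7  28.3]
side 0.93 972 bgr [86.  91.3  6.2] ((516.9441528320312, 597.068603515625), (65.30164337158203, 68.42298889160156), 10.406100273132324)
side 0.56 299 bgr [142.3 114.8 213.6] ((609.2693481445312, 188.60076904296875), (65.9684066772461, 62.4324951171875), 69.1112289428711)
top biscuit 0.71 [482.7 441.5  22.6]
top biscuit 0.57 [616.  164.2   4.4]
top biscuit 0.49 [518.5 584.1   2.4]
top turner_tip 0.8 [501.2 389.   27.6]
top 0.85 306 bgr [ 73.1 110.8 147.3] ((483.6229248046875, 440.5303955078125), (61.405540466308594, 63.264808654785156), 0.35392439365386963)
top 0.54 277 bgr [148.5 123.2 212.5] ((605.304931640625, 164.11294555664062), (63.045291900634766, 61.96563720703125), 84.75291442871094)
top 0.53 283 bgr [78.7 82.8 85.8] ((541.178466796875, 456.5616455078125), (190.8602294921875, 46.84349822998047), 63.588043212890625)
top 0.52 167 bgr [ 95.3 100.7  46.3] ((493.4380187988281, 568.500244140625), (46.05470275878906, 35.37528610229492), 84.8171615600586)
```

The marks put the biscuit at about (484,440) with its coated-face origin at z≈21, so it slid off the nose and lies coated face down, unturned. I'll check that by colour, then measure the turner's slip in the grip and the brass handle, which could serve as a stop for lifting it again.

```bash
cat >> h.py <<'E'
from scipy.optimize import least_squares
PT={"turner_rod":[0,0,114],"turner_tip":[36,0,221],"turner_handle":[0,0,43],"turner":[0,0,0]}
def fit(show=True):
    """in-hand fit: pitch TT, TCP position (x,z) in the turner frame from marks"""
    P=np.array(manip.current_ee_pos());O=np.array(manip.current_ee_rot());D=[]
    for c in("side","top"):
        for n in PT:
            for e in manip.mark_of(n,c)[:1]:
                v=(np.array(e["centre"])-P)
                if np.linalg.norm(v)<260: D.append((PT[n],O.T@v,n,c))
    A=np.array([d[0] for d in D],float);B=np.array([d[1] for d in D])
    def f(p):
        a=np.radians(p[0]);Rl=tool([np.sin(a),0,np.cos(a)],[0,-1,0])
        return ((A-[p[1],0,p[2]])@Rl-B).ravel()
    s=least_squares(f,[55,3,55],loss="soft_l1",f_scale=4)
    if show: print("fit",s.x,len(D)); [print(d[2],d[3],r) for d,r in zip(D,f(s.x).reshape(-1,3))]
    return s.x
def G(yaw,nose,tip,p):
    R=T(yaw,nose);a=np.radians(p[0]);Rl=tool([np.sin(a),0,np.cos(a)],[0,-1,0])
    return np.array(tip,float)+R@(np.array([p[1],0,p[2]])-[36,0,221]),R@Rl
def tipG(p):
    P=np.array(manip.current_ee_pos());O=np.array(manip.current_ee_rot());a=np.radians(p[0]);Rl=tool([np.sin(a),0,np.cos(a)],[0,-1,0]);R=O@Rl.T
    return P-R@(np.array([p[1],0,p[2]])-[36,0,221]),R
E
python3 - <<'E'
from h import *
t0=cv2.imread("pics/top0.png");print("biscuit colour before",t0[274:279,294:299].mean((0,1)))
s9=cv2.imread("pics/side9.png");u=proj("side",[484,440,34])[0].astype(int);print("side at biscuit",u,s9[u[1]-2:u[1]+3,u[0]-2:u[0]+3].mean((0,1)))
p=fit()
np.save("p.npy",p)
for nm in("side8",):
    im=cv2.imread(f"pics/{nm}.png");hsv=cv2.cvtColor(im,cv2.COLOR_BGR2HSV)
    m=((hsv[...,0]>15)&(hsv[...,0]<32)&(hsv[...,1]>90)&(hsv[...,2]>90)).astype(np.uint8)
    for x0,x1,y0,y1 in((350,400,335,410),(175,215,310,365)):
        s=np.zeros_like(m);s[y0:y1,x0:x1]=m[y0:y1,x0:x1];k=np.argwhere(s)[:,::-1].astype(float)
        print(len(k)); [print(int(r),k[k[:,1]==r][:,0].min(),k[k[:,1]==r][:,0].max()) for r in np.unique(k[:,1])[::3]]
for x in(400,380): 
    for y in(395,435,475): print((x,y),proj("side",[[x,y,22],[x,y,59]]).ravel())
E
```

```text
biscuit colour before [ 77.8 123.5 167.5]
side at biscuit [325 368] [42.2 54.7 66. ]
fit [51.9 -0.8 61.3] 7
turner_rod side [-5.6  6.4 -0.4]
turner_tip side [ 1.8 -0.5  0.8]
turner side [-1.9 -1.4 -1.6]
turner_rod top [ 2.8 -1.4 -2.3]
turner_tip top [ 0.5 -1.6  2.5]
turner_handle top [0.9 3.7 3. ]
turner top [-0.3 -1.6 -1.5]
425
335 396.0 399.0
338 396.0 399.0
341 396.0 399.0
344 396.0 399.0
347 396.0 399.0
350 396.0 399.0
353 396.0 399.0
356 375.0 399.0
359 374.0 399.0
362 374.0 399.0
365 373.0 399.0
368 373.0 399.0
371 372.0 399.0
374 371.0 399.0
377 371.0 399.0
380 370.0 399.0
383 370.0 399.0
386 370.0 399.0
389 369.0 399.0
392 368.0 399.0
395 395.0 399.0
398 395.0 399.0
401 395.0 399.0
404 395.0 399.0
407 395.0 399.0
90
320 199.0 201.0
323 197.0 202.0
326 194.0 202.0
329 192.0 204.0
332 190.0 191.0
335 189.0 189.0
338 187.0 187.0
341 184.0 185.0
344 184.0 185.0
347 184.0 185.0
350 185.0 186.0
353 185.0 187.0
(400, 395) [366.4 362.  367.7 349.9]
(400, 435) [365.  375.9 366.3 363.7]
(400, 475) [363.5 390.9 364.8 378.5]
(380, 395) [375.5 363.3 376.9 351.2]
(380, 435) [374.4 377.3 375.9 365. ]
(380, 475) [373.3 392.3 374.8 379.9]
```

```bash
python3 - <<'E'
from h import *
for c in("side","top"):
    im=cv2.imread(f"pics/{c}9.png");print(c,"RGB grid, rows y 400..485, cols x 440..530")
    for y in range(395,490,9):
        print(y,*["%3d,%3d,%3d"%tuple(im[int(round(v)),int(round(u))][::-1]) for u,v in proj(c,[[x,y,28] for x in range(440,531,10)])])
im=cv2.imread("pics/side7.png");u,v=proj("side",[485,236,14])[0].astype(int);print("biscuit baked side7",im[v-2:v+3,u-2:u+3].mean((0,1))[::-1])
im=cv2.imread("pics/side8.png");u,v=proj("side",[511,351,75])[0].astype(int);print("side8",im[v-2:v+3,u-2:u+3].mean((0,1))[::-1])
E
```

```text
side RGB grid, rows y 400..485, cols x 440..530
395  45, 45, 49 213,209,198 152,148,135  25, 30, 30  24, 25, 30  61, 51, 26  92, 93, 92  82, 84, 83  64, 68, 67  88, 88, 84
404  97, 96, 94  35, 35, 37  36, 38, 43  21, 16, 29  24, 26, 28  64, 48, 10  79, 74, 63  68, 67, 66  83, 82, 83  94, 96, 94
413 190,190,185 152,152,148  42, 45, 44  41, 40, 41  30, 32, 36  70, 57, 46 134,103, 65  90, 84, 76  69, 69, 66  33, 37, 40
422 163,162,157 154,155,150  27, 29, 33  31, 33, 35  37, 39, 43  34, 38, 40  37, 35, 39  41, 38, 37  19, 25, 28  32, 34, 37
431 127,127,123 166,166,160  12, 19, 19  23, 25, 29  27, 27, 32  27, 29, 31  29, 30, 31  35, 39, 44  29, 29, 31  33, 32, 37
440   2,  3,  3  95, 92, 85  21, 23, 23  21, 22, 26  12,  9, 16 160,120, 76 138,107, 70  24, 26, 29  29, 31, 34  26, 27, 31
449  20, 18, 12   9, 14, 15  16, 15, 21  18, 19, 21  14, 15, 17 161,122, 79 160,123, 80  30, 29, 30  28, 30, 32  30, 31, 34
458  12, 12, 14  19, 15, 12  16, 16, 15  56, 43, 13  98, 76, 34 157,120, 77 114, 89, 58  33, 32, 31  24, 27, 31  30, 31, 35
467  94, 96, 94  14, 15, 15  10, 11, 11  73, 57, 28  54, 50,
[... 1088 characters left out ...]
20 148,147,141
449 110,120, 97 140,131,114 161,119, 76 159,116, 72 143,106, 66 157,116, 73 165,122, 76 147,111, 73 136,127,117 143,141,135
458 118,128,104 120,122,103 147,124,100 151,112, 71 143,106, 66 163,121, 76 164,121, 74 147,108, 67 129,124,118 143,139,135
467 118,129,104 113,123,100 163,158,143 154,129,109 151,112, 72 164,121, 76 162,122, 79 126,106, 87 104,100, 96 105,102, 96
476 115,125,101 112,122, 99 131,133,117 185,173,161 174,161,145 183,172,156 187,182,170 130,124,116 150,143,133  83, 81, 76
485 111,121, 98 108,118, 94 117,122,104 201,195,181 211,210,199 214,215,204 172,170,159 122,115,107 182,171,161 145,138,129
biscuit baked side7 [169.4 129.9  82.6]
side8 [166.6 128.   81. ]
```

The grids show baked face up in both views (tan, 160/120/76), so the biscuit is still unturned at (484,440). I'll lift it again using a brass post as the stop. Then I'll turn it against the slab's 22 mm side, which stops the lower edge so it falls over onto the marble. First, IK for this.

```bash
python3 - <<'E'
from h import *
p=np.load("p.npy");b=np.array([484,440.]);post=np.array([385,478.])
print("post est", plane("side",[[376.4,355]],59),plane("side",[[370.4,393.4]],22),plane("side",[[371.5,381]],59))
hd=np.degrees(np.arctan2(*(post-b)[::-1]));print("heading",hd)
for yaw in(hd,150,140):
    h=np.array([np.cos(np.radians(yaw)),np.sin(np.radians(yaw))])
    for d in(-55,-20,20,60,98): print(yaw.__round__(),d,manip.inverse_kinematics(*G(yaw,-3,[*(b+h*d),24],p)))
print("present",manip.current_joint_positions())
print("gap flip")
for yaw in(80,90,100):
    print(yaw,[None if q is None else q.round() for q in(manip.inverse_kinematics(*G(yaw,n,[500,340,10],p)) for n in(5,-30,-60,-90,-110))])
# tray/slab geometry
im=cv2.imread("pics/side8.png")
for x in(450,500,550):
    print(x,[ (y,tuple(int(i) for i in im[int(round(v)),int(round(u))][::-1])) for y in range(270,380,8) for u,v in proj("side",[x,y,0 if y<350 else 22])])
E
```

```text
post est [[380.5 406.4  59. ]] [[385.6 478.8  22. ]] [[386.3 479.   59. ]]
heading 159.001280965613
159 -55 [ 13.3  66.1  26.7  21.1 115.8 -51.3]
159 -20 [ 14.6  61.2  35.6  21.1 111.5 -51.6]
159 20 [ 16.1  56.6  44.   21.4 107.5 -51.5]
159 60 [ 17.8  52.7  51.1  21.8 104.  -51.1]
159 98 [ 19.5  49.3  57.   22.4 101.  -50.6]
150 -55 [ 10.   58.5  40.5  22.9 107.9 -48.2]
150 -20 [ 11.5  55.   46.8  23.2 104.7 -47.9]
150 20 [ 13.4  51.5  53.1  23.8 101.4 -47.3]
150 60 [ 15.4  48.4  58.7  24.5  98.4 -46.5]
150 98 [ 17.4  45.7  63.4  25.2  95.8 -45.6]
140 -55 [  6.5  51.1  53.9  25.1  99.9 -44.7]
140 -20 [  8.3  48.5  58.4  25.7  97.4 -43.9]
140 20 [ 10.5  45.9  63.   26.5  94.7 -42.9]
140 60 [ 12.9  43.5  67.1  27.4  92.1 -41.7]
140 98 [ 15.3  41.5  70.6  28.2  89.8 -40.4]
present [ 59.5  61.2  45.5 -57.4 119.3  31.9]
gap flip
80 [array([-18.,  20., 117.,  50.,  62., -40.]), array([ 10.,   8., 104.,   8.,  66.,  17.]), array([ 32.,  25.,  79., -16.,  91.,  43.]), array([ 43.,  53.,  46., -33., 121.,  46.]), array([ 47.,  78.,  16., -55., 141.,  31.])]
90 [array([-16.,  26., 108.,  45., 
[... 710 characters left out ...]
66, (211, 203, 190)), (374, (225, 221, 210))]
500 [(270, (160, 120, 72)), (278, (169, 131, 84)), (286, (164, 124, 77)), (294, (169, 132, 85)), (302, (120, 90, 54)), (310, (65, 59, 55)), (318, (157, 152, 141)), (326, (222, 214, 189)), (334, (222, 213, 188)), (342, (123, 119, 107)), (350, (224, 215, 193)), (358, (206, 197, 175)), (366, (90, 87, 82)), (374, (94, 92, 84))]
550 [(270, (168, 129, 83)), (278, (167, 126, 79)), (286, (167, 128, 82)), (294, (142, 107, 69)), (302, (71, 55, 38)), (310, (89, 90, 86)), (318, (120, 119, 112)), (326, (119, 109, 98)), (334, (118, 112, 103)), (342, (125, 123, 113)), (350, (119, 114, 99)), (358, (119, 114, 105)), (366, (127, 125, 118)), (374, (124, 121, 114))]
```

```bash
python3 - <<'E'
from h import *
p=np.load("p.npy");b=np.array([484,440.]);hd=159;h=np.array([np.cos(np.radians(hd)),np.sin(np.radians(hd))])
at=lambda n,d,z:G(hd,n,[*(b+h*d),z],p)
P=np.array(manip.current_ee_pos())
manip.move_straight(P+[10,-15,130],vel=300)
A=at(-15,-52,75)
try: manip.move_straight(*A,vel=300)
except manip.Unreachable as e: print("goto instead"); manip.goto(*A)
print(manip.current_clock(),manip.current_gripper_width())
manip.grab_frame("side");manip.grab_frame("top")
p2=fit();np.save("p2.npy",p2);print("tip by p",tipG(p)[0],"by p2",tipG(p2)[0])
for c in("side","top"): print([(round(e["conf"],2),np.array(e["centre"]).round()) for e in manip.mark_of("biscuit",c)[:4]],[np.array(e["centre"]).round().tolist() for e in manip.mark_of("macaron_0",c)[:3]])
E
```

```text
39.25 19.939638126475284
fit [51.8 -0.7 65. ] 8
turner_rod side [-3.7 -1.7 -5.7]
turner_tip side [ 0.8 -3.5 -0.7]
turner_handle side [ 0.7 -0.4  1.5]
turner side [-0.5 -0.3  3.4]
turner_rod top [53.3  0.3 43.5]
turner_tip top [-1.7 -4.4 -0.1]
turner_handle top [-2.5  1.3 -2.5]
turner top [ 1.6  1.6 -2. ]
tip by p [532.5 421.4  75.1] by p2 [535.8 420.1  76.1]
[(0.69, array([518., 583.,  -4.])), (0.66, array([486., 436.,  22.])), (0.65, array([614., 163.,  -5.]))] [[649.0, 384.0, 19.0], [669.0, 435.0, 23.0], [706.0, 383.0, 22.0]]
[(0.75, array([518., 583.,   1.])), (0.56, array([486., 438.,  22.])), (0.48, array([616., 159.,   4.]))] [[669.0, 440.0, 20.0]]
```

```bash
python3 - <<'E'
from h import *
p=np.array([51.8,-0.7,64]);np.save("p3.npy",p);b=np.array([485.5,438.5]);hd=158;h=np.array([np.cos(np.radians(hd)),np.sin(np.radians(hd))])
at=lambda n,d,z:G(hd,n,[*(b+h*d),z],p)
manip.move_straight(*at(-15,-50,32),vel=150)
c=manip.move_straight(*at(-15,-50,14),vel=40,contact_N=2)
t,_=tipG(p);z=t[2]+.5;print(c,t,manip.current_clock())
c=manip.move_straight(*at(-15,38,z),vel=90,contact_N=12)
t,_=tipG(p);print(c,"d",(t[:2]-b)@h,manip.current_ft_force(),manip.current_clock())
d=(t[:2]-b)@h
manip.move_straight(*at(-4,d,z),vel=60)
f0=manip.current_ft_force()
c=manip.move_straight(*at(-4,97,z-.5),vel=60,contact_N=14)
t,_=tipG(p);print(c,"d",(t[:2]-b)@h,t,manip.current_ft_force()-f0,manip.current_clock())
for cc in("side","top"):
    cv2.imwrite(f"pics/{cc}10.png",manip.grab_frame(cc))
    for n in("biscuit","turner_tip"):
        for e in manip.mark_of(n,cc)[:4]: print(cc,n,round(e["conf"],2),np.array(e["centre"]), "d",(np.array(e["centre"])[:2]-b)@h)
E
```

```text
False [531.3 419.9  14.1] 40.9917
False d 37.88045979856956 [0.2 0.  0.5] 42.1167
False d 96.72624819574085 [395.8 474.7  14.1] [-0.7 -0.3  1.2] 43.9167
side biscuit 0.9 [518.3 581.3  -4.5] d 23.08219111000167
side biscuit 0.78 [427.4 466.7  25.5] d 64.43328788465908
side biscuit 0.6 [613.2 163.1  -0. ] d -221.56803405492101
side turner_tip 0.9 [395.1 477.3  23.8] d 98.35215627737495
top biscuit 0.78 [518.6 582.1  -1. ] d 23.103721228364325
top biscuit 0.53 [429.6 468.5  23.8] d 63.067775272760755
top turner_tip 0.55 [392.4 477.8  21. ] d 101.04285598141328
```

The biscuit is on the blade: centre 34 mm behind the tip, z≈24.6. Next: lift, back off from the post and carry it level to the gap in front of the slab's side.

```bash
python3 - <<'E'
from h import *
p=np.load("p3.npy");b=np.array([485.5,438.5]);hd=158;h=np.array([np.cos(np.radians(hd)),np.sin(np.radians(hd))])
t,_=tipG(p);z=t[2]
at=lambda n,d,z:G(hd,n,[*(b+h*d),z],p)
manip.move_straight(*at(3,92,z+10),vel=50)
manip.move_straight(*at(3,90,z+75),vel=120)
print(manip.current_clock())
manip.move_straight(*G(120,3,[455,390,z+75],p),vel=130)
manip.move_straight(*G(86,3,[480,325,z+45],p),vel=130)
print(manip.current_clock(),manip.current_gripper_width())
for c in("side","top"): cv2.imwrite(f"pics/{c}11.png",manip.grab_frame(c))
q=fit();np.save("p4.npy",q);t,R=tipG(q);print("tip",t,"nose",np.degrees(np.arcsin(R[2,2])))
for c in("side","top"):
    for e in manip.mark_of("biscuit",c)[:4]: v=np.array(e["centre"]);print(c,round(e["conf"],2),v,"turner",R.T@(v-t)+[36,0,221])
for n in(0,-40,-80,-100,-107): print(n,manip.inverse_kinematics(*G(86,n,[480,348,3],q)))
E
```

```text
45.325
47.725 19.10815638565992
fit [56.2 -4.  65.1] 6
turner_rod side [2.3 4.4 0. ]
turner_tip side [-1.2 -4.1 -1.1]
turner_handle side [ 0.8 -4.6  5.1]
turner side [-95.2   7.9 -65.4]
turner_rod top [ 2.9 -2.8  2. ]
turner_tip top [-0.   6.2  0.1]
tip [480.1 326.2  67.8] nose 7.353724724275942
side 0.86 [613.7 160.2  -4.5] turner [  87.7 -144.8   56.7]
side 0.86 [517.  582.2  -4.9] turner [141.2 -19.1 467.5]
side 0.79 [484.5 292.5  62.8] turner [ 36.7  -6.8 187.3]
top 0.79 [517.4 582.8  -2.7] turner [139.1 -19.4 468.4]
top 0.46 [616.3 160.5   0.5] turner [  82.8 -147.4   57.8]
0 [-10.6  16.  114.   39.3  61.  -29.5]
-40 [22.5 13.9 95.  -5.7 73.9 28.3]
-80 [ 44.3  44.1  59.6 -31.  111.1  46.1]
-100 [ 49.5  64.4  37.1 -45.1 129.8  40.7]
-107 [ 50.7  72.4  27.8 -52.5 135.9  35.3]
```

```bash
python3 - <<'E'
from h import *
q=np.load("p4.npy");Y=86
manip.move_straight(*G(Y,0,[480,336,28],q),vel=90)
for n,y,z in((-10,342,8),(-23,344,4),(-36,345,4),(-49,346,4),(-63,347,4),(-77,348,5),(-90,348,6)):
    c=manip.move_straight(*G(Y,n,[480,y,z],q),vel=90 if n==-10 else 170,contact_N=12)
    print(n,c,tipG(q)[0],np.round(manip.current_ft_force(),1),round(manip.current_clock(),2))
    if c: break
for c in("side","top"): cv2.imwrite(f"pics/{c}12.png",manip.grab_frame(c))
fit()
for c in("side","top"):
    print(c,[(round(e["conf"],2),np.array(e["centre"]).round(1).tolist()) for e in manip.mark_of("biscuit",c)[:5]])
    for r in manip.silhouettes("biscuit",c)[:5]:
        k=cont(r["mask"]);print(round(r["conf"],2),r["mask"].sum(),k.min(0),k.max(0))
E
```

```text
-10 False [480.  342.3   8.7] [-0.   0.1 -1.3] 49.1
-23 False [478.7 343.5   3. ] [-0.5 -0.5 -2.2] 49.54
-36 False [478.1 343.7   1.9] [-0.1  0.2 -2.5] 49.96
-49 False [478.3 344.4   1.7] [-0.4 -0.5 -1.5] 50.33
-63 False [478.7 344.9   1.8] [-0.3  0.3 -2.4] 50.73
-77 False [479.5 345.8   3.5] [ 0.4 -1.  -1.1] 51.12
-90 False [479.6 345.5   4.9] [-0.2 -1.9 -1.5] 51.49
fit [88.  11.5 56.6] 5
turner_tip side [  16.4 -182.2    1. ]
turner_handle side [ 0.9 -0.1 -1.5]
turner side [-4.8  1.7 23.6]
turner_handle top [2.8 0.  0.5]
turner top [-211.7 -183.3  -39.9]
side [(0.97, [521.8, 581.6, -1.9]), (0.61, [612.9, 165.4, -3.1]), (0.36, [480.9, 350.7, 33.1])]
0.82 955 [278. 416.] [313. 449.]
top [(0.65, [619.8, 165.7, 2.7])]
0.51 283 [300. 232.] [319. 249.]
```

The biscuit now stands upright between blade and slab (origin at y 351, z 33), as planned. Next I'll push it over onto the marble.

```bash
python3 - <<'E'
from h import *
q=np.load("p4.npy");Y=86
for n,y,z in((-99,344,8),(-107,345,14),(-107,352,22),(-107,362,27),(-107,372,28)):
    try: c=manip.move_straight(*G(Y,n,[480,y,z],q),vel=110 if n>-107 else 60,contact_N=14)
    except manip.Unreachable: print("unreach",n,y,z); continue
    print(n,c,tipG(q)[0],np.round(manip.current_ft_force(),1),round(manip.current_clock(),2))
    if c: break
for c in("side","top"):
    cv2.imwrite(f"pics/{c}13.png",manip.grab_frame(c))
    print(c,[(round(e["conf"],2),np.array(e["centre"]).round(1).tolist()) for e in manip.mark_of("biscuit",c)[:5]])
    im=cv2.imread(f"pics/{c}13.png")
    for r in manip.silhouettes("biscuit",c)[:5]:
        k=cont(r["mask"]);print(round(r["conf"],2),r["mask"].sum(),im[r["mask"]].mean(0)[::-1],plane(c,[k.mean(0)],28))
E
```

```text
-99 False [478.1 343.6   4.7] [-0.6 -2.3 -1.9] 52.53
-107 False [480.5 345.2  15.2] [-1.  -1.6  0.4] 53.04
-107 False [480.8 352.7  23.9] [-0.1 -0.7  0.1] 53.37
-107 False [480.2 362.3  27.4] [ 0.3 -0.8  1. ] 53.7
-107 False [479.9 372.1  28.1] [0.3 0.6 1.6] 54.02
side [(0.77, [615.6, 162.9, -2.0]), (0.27, [433.2, -109.6, -0.8])]
0.76 344 [212.9 118.7 144.4] [[609.3 189.6  28. ]]
top [(0.73, [482.5, 394.3, 32.7]), (0.5, [617.4, 163.5, 2.6]), (0.37, [516.2, 584.1, 0.1])]
0.72 125 [49.7 34.2 25. ] [[475.7 405.9  28. ]]
0.5 292 [211.2 124.2 148. ] [[604.2 163.3  28. ]]
```

The colour is now dark chocolate with the origin at z≈33, so the coated face is up on the marble. I'll nudge it inward and then check it.

```bash
python3 - <<'E'
from h import *
q=np.load("p4.npy");Y=86
c=manip.move_straight(*G(Y,-104,[480,392,27],q),vel=50,contact_N=8)
t=tipG(q)[0];print(c,t,np.round(manip.current_ft_force(),1),round(manip.current_clock(),2))
manip.move_straight(*G(Y,-98,[480,t[1]-18,30],q),vel=120)
manip.move_straight(*G(Y,-80,[480,t[1]-50,100],q),vel=200)
print(round(manip.current_clock(),2),manip.current_gripper_width())
for c in("side","top"):
    cv2.imwrite(f"pics/{c}14.png",manip.grab_frame(c))
    print(c,[(round(e["conf"],2),np.array(e["centre"]).round(1).tolist()) for e in manip.mark_of("biscuit",c)[:5]])
    im=cv2.imread(f"pics/{c}14.png")
    for r in manip.silhouettes("biscuit",c)[:5]:
        k=cont(r["mask"]);w=plane(c,k,30)[:,:2].astype(np.float32);print(round(r["conf"],2),r["mask"].sum(),im[r["mask"]].mean(0)[::-1],cv2.minAreaRect(w))
print(round(manip.current_clock(),2),manip.current_joint_positions())
# lay-down IK on the worktop
print([manip.inverse_kinematics(*G(y,5,[x,20,25],q)) for x,y in((428,70),(410,80))],[manip.inverse_kinematics(*G(y,10.3,[x,20,13],q)) for x,y in((428,70),(410,80))])
E
```

```text
False [480.3 392.7  27. ] [-0.   0.1 -0.3] 54.73
55.88 19.548722780480002
side [(0.8, [518.0, 584.4, -3.8]), (0.61, [614.5, 163.1, -6.0]), (0.59, [486.4, 409.2, 32.5])]
0.75 1024 [ 17.4 167.7 157.3] ((516.7117309570312, 598.299560546875), (65.25365447998047, 72.37751007080078), 10.481575965881348)
0.64 590 [62.9 36.2 20.6] ((480.4179992675781, 418.111083984375), (66.12982177734375, 66.47591400146484), 10.589698791503906)
0.54 317 [230.6 131.2 161.3] ((610.5852661132812, 189.5917205810547), (61.57136154174805, 69.2225341796875), 11.159872055053711)
top [(0.64, [517.8, 585.3, 0.6]), (0.62, [619.4, 164.0, 5.8]), (0.62, [644.5, 376.9, 22.4])]
0.8 279 [ 21.8 156.7 146.5] ((502.417236328125, 580.4083862304688), (63.494056701660156, 55.24028396606445), 54.345455169677734)
0.62 291 [216.9 128.2 152.7] ((602.0551147460938, 162.82901000976562), (66.40546417236328, 65.67117309570312), 84.75467681884766)
56.18 [ 44.1  39.3  56.2 -33.2 118.1  40.9]
[array([-58.9,  16.3, 115.4,  30.1,  77.1, -53.3]), array([-55.3,  20.4, 109.4,  26.5,  81.1, -56.8])] [array([-61.4,  23.4, 113.8,  32.3,  77.6, -58.6]), array([-57.4,  27.2, 107.4,  28.4,  82. , -60.9])]
```

The biscuit lies flat and coated face up at about (484,412), and its 66×66 mm outline is fully on the marble. Now I'll lay the turner down on the worktop.

```bash
python3 - <<'E'
from h import *
q=np.load("p4.npy")
manip.goto(*G(72,4,[426,22,105],q))
print(round(manip.current_clock(),2))
manip.move_straight(*G(72,10,[426,22,32],q),vel=150)
c=manip.move_straight(*G(72,10,[426,22,4],q),vel=40,contact_N=2.5)
t=tipG(q)[0];O=np.array(manip.current_ee_rot());P=np.array(manip.current_ee_pos());print(c,t,P,round(manip.current_clock(),2))
manip.set_gripper(45)
manip.move_straight(P+[0,0,40],vel=150)
manip.move_straight(P+[0,40,140],vel=250)
print(round(manip.current_clock(),2),manip.current_ft_force())
for c in("side","top"):
    manip.grab_frame(c)
    for n in("turner","turner_handle","turner_rod","turner_tip","macaron_0","biscuit"):
        print(c,n,[(round(e["conf"],2),np.array(e["centre"]).round().tolist()) for e in manip.mark_of(n,c)[:3]])
E
```

```text
58.12
True [426.4  22.1  14.1] [ 376.6 -130.5   26.2] 59.37
60.96 [-0.1 -0.1  0.1]
side turner [(0.86, [358.0, -192.0, 9.0])]
side turner_handle [(0.65, [375.0, -151.0, 12.0])]
side turner_rod [(0.59, [386.0, -83.0, 28.0])]
side turner_tip [(0.56, [428.0, 21.0, 17.0])]
side macaron_0 [(0.84, [705.0, 380.0, 19.0]), (0.69, [652.0, 381.0, 18.0]), (0.61, [669.0, 436.0, 20.0])]
side biscuit [(0.89, [519.0, 584.0, -1.0]), (0.76, [614.0, 162.0, -4.0])]
top turner []
top turner_handle []
top turner_rod []
top turner_tip []
top macaron_0 [(0.71, [648.0, 380.0, 24.0]), (0.66, [670.0, 439.0, 19.0]), (0.52, [707.0, 386.0, 23.0])]
top biscuit [(0.85, [619.0, 160.0, 3.0]), (0.81, [518.0, 586.0, 0.0]), (0.54, [482.0, 411.0, 33.0])]
```

The turner is on the worktop, the macarons have not moved, and the biscuit is coated side up on the marble, so I'm handing in.

```bash
python3 -c "
from workcell import manip
print(manip.hand_in())"
```

```text
the job is handed in; nothing more can be done
None
```

I handed the job in at about 61 s: the biscuit lies flat and coated face up on the marble, the macarons are unmoved and the turner is on the worktop; the first flip slid off unturned, so I lifted it again and tipped it over against the slab's side, and the verdict was not shown.

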